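# Clamp the photo-card stand in the drilling jig

## Robot

A 6-joint arm with a two-finger parallel gripper is mounted at the origin on a cart in front of the work surface, level with it; the furniture and walls round the work are solid. World frame = base frame: x ahead of the robot, y to its left, z up, the work surface at z = 0. Lengths are in m, angles in rad, forces in N, time in s.
With the tool pointing down it reaches from about 0.375 to 0.9 m from the base axis. Payload 3.1 kg.
Tool frame: the origin (TCP) lies at the centre of the arm's flange, where the gripper is bolted on; the fingertips stand robot.tip_extent ahead of it and the grasp point (between the pads) lies 164 mm ahead of it (robot.tip_extent is the distance from the TCP to the fingertips, in m); z points along the fingers, y is the line along which they close (so a half turn about z gives the same grasp; the last joint's range is limited). The gripper opens to 87 mm and grips with 3 to 60 N. Pads are 19 mm wide; open, the fingers measure 117 mm over their backs; the gripper's body (75 mm by 190 mm) begins 51 mm behind the grasp point.
Start: joints at [-1.395, 0.527, 1.433, -0, 1.181, -0.178], TCP at [0.217, -0.586, 0.405] pointing down, gripper open.
Joint ranges: [-3.08, 3.08], [-0.75, 2.2], [0.22, 2.44], [-1.43, 4.57], [0, 2.65], [-2.85, 2.85]. Speed limits (rad/s): [2.79, 2.79, 3.14, 3.14, 3.14, 3.14].

## Interface

Orientations are given as a unit quaternion [x, y, z, w].
In Python, from rig import get_obs, camera, hand_in, cut_out, robot gives the robot as it stands.
- The arm moves only by the tool step_arm, never from a script. Its argument "rows" is a list of rows, each a list of 6 numbers: the shift along the world's x, y, z in m, then the turn, a rotation vector about the world's x, y, z in degrees. A call has 1 to 12 rows; each row shifts and turns the commanded pose from where the row before left it; what a row does not reach is not made up. A row lasts 1/8 s, in which the tool goes at most 62.5 mm and 10.7 degrees, less where a joint would pass 70% of its speed; a pose out of reach is approached as far as the arm can. A call is refused whole if a number of a shift passes 0.0625 or a number of a turn 10.7, either way. A call with a gripper value outside its range is refused whole. "jaw" is the finger opening in m, from 0 to 0.087, set as the call begins (left out, the last holds). The fingers move at their own pace and stop on an object; "squeeze" is the grip in N (left out, the last holds). Time passes only in rows, so rows that do not move let the fingers close. It gives the time, the measured TCP pose, the force, the opening and the grip force at its end, in the units of the state.
- get_obs(): the state, without advancing time (a new reading comes with each control period).
- camera(name): name is "side" or "top" or "wrist"; returns a dict with "pixels" (400x640x3 uint8, blue, green, red), "depth" (400x640 float32, m along the optical axis (not along the pixel's ray), 0 where there is no reading), "fov_y" (degrees; the focal length in pixels is half the picture's height over the tangent of half this angle, whatever the lens; pixels are square), "cx", "cy" (the principal point, pixels), "k1" (the pictures are not rectified: a ray, as slopes to the right and down, at radius r is drawn at 1 + k1 r^2 times it, then the intrinsics apply), "extrinsics" (4x4, takes a point from camera to world coordinates); the wrist camera has in their place "mount" (4x4, takes a point from camera to tool coordinates, whose origin is the TCP and whose axes are the flange's). Camera axes: x right, y up, looking along -z (the intrinsics and any distortion apply to the point x, -y, -z); pixel columns grow to the right and rows downward; lengths in m; the calibration is good to about 2 mm. A picture is of the moment at which its call begins: read the wrist's pose just before it.
- hand_in(): hands the job in; it is judged then, once.
Trained networks look in the newest picture that a camera, given by its name, has taken for a name from the list of things; names that differ only in an ending like _2 or _b are one class to them, and where a whole thing is asked for, a point or a joint stands for the part that bears it (a point fixed in the world has none). Each returns a list of dicts, best first, with "confidence" (0 to 1); they miss things now and then, are a little off and sometimes report something else, mostly with a low value. They report only what shows in the picture. A call takes as long as a camera call. They do not tell look-alikes from the thing itself.
- cut_out(label, camera): "region" (400x640 bool, what is visible of it) and "extent" ([centre column, centre row, width, height] in pixels, round what is visible of it).
The state is a dict: "time": time; "q": joint angles; "joint_velocities": joint speeds; "joint_torque": joint torques, N m; "position": TCP position; "tool_rot": TCP orientation; "ft_force": force on the tool from outside, world axes, zero at the start; "moment": the same for the moment, N m; "grip_width": finger opening in m; "grip_force": force on a finger pad.
Only numpy, scipy, OpenCV 4.12 (cv2) and the standard library are available. Lean on these libraries where they do the work, as an engineer would, in place of code of your own. Each camera call takes 0.05 s, during which the arm holds its last target. There are 200 camera calls.

## Task

Put the wooden photo-card stand on the drilling jig with its groove on the side away from the clamp, slid snugly into the corner of the two low aluminium fences. Then push the toggle clamp's handle over, past its dead point until it locks by itself, so that the rubber foot holds the stand down; feel for it and do not force the handle against its stop or ram the stand into the fences. Leave the small things lying around where they are.

Things in the scene. Friction and masses are not known exactly. Their poses are not given: they have to be found in the camera images.
- jig: Plywood base plate 110 (jig x) x 230 (jig y) x 12 mm, fixed to the desk, with a steel toggle clamp on its +y half. Origin on the plate's underside in the clamp's plane; the plate spans x -55..55, y -153..77 mm, top at z = 12 mm. z up; y runs from the foot side to the handle side
- seat (a point): Where a seated stand's origin lies: jig (0, -66, 12) mm, on the plate's top; the seated stand's axes are the jig's. The raised clamp arm leaves too little room for a gripper right above: set the stand down about 40 mm to jig -y of here and slide it in along the long fence
- fence: Two aluminium fences on the plate, 12 mm thick, 10 mm high (tops at jig z = 22 mm), forming an L. The cross fence's stopping face is at jig y = -44 mm and faces -y (x -54..44 mm); the long fence's is at jig x = +32 mm and faces -x (y -150..-32 mm). Origin at jig (0, 0, 12) mm, jig axes. More than 40 N on it is ramming
- stand: Wooden photo-card stand, loose, about 90 g: block 64 (x) x 44 (y) x 28 (z) mm with a groove 5 mm wide and 9 mm deep along its top. Origin at the centre of its underside, z up; the groove runs along x and lies at y = -12 mm
- groove (a point): Middle of the stand's groove, level with its top: at (0, -12, 28) mm of the stand
- clamp_foot: Sprung round rubber foot, 16 mm across, on the clamp arm; origin in the centre of its face. Open, it points toward jig -y about 100 mm up; closed, it presses down on a seated stand at about jig (0, -64) mm. It is sprung, up to 14 mm; locked, it presses with 22 to 30 N
- tower (a point): Middle of the clamp tower's top, jig (0, 23, 68) mm; the tower spans jig x -13..13, y -10..56 mm. The open arm, 14 mm wide, stands steeply above jig y -65..15 mm, up to 128 mm high, and comes down toward jig -y as the handle closes
- handle: The clamp's handle, turning about jig x in the plane jig x = 0; origin at its pivot. Lever with a round black grip, 16 mm thick, 30 to 86 mm from the pivot. Open it leans 0 to 0.6 rad from upright to jig +y; it closes by swinging on over to +y and ends 0 to 0.4 rad above level, past the plate's edge. A push over 25 N is forcing it
- handle_tip (a point): End of the grip on its axis, 86 mm from the pivot. The handle is set on its hub at an unknown angle, new each run: the dead point lies anywhere from 1.1 to 1.55 rad from upright and is to be found by feel. The end stop is hard, 0.05 rad past it
- handle_pivot (a point): The pivot axis (along jig x) at jig (0, 38, 58) mm. Feel, with a stand seated: pushing 72 mm from the pivot takes under 2 N at first, rises over the last 0.3 rad before the dead point to a peak of 7 to 12 N, then falls to nothing at the dead point; the handle snaps on to its stop by itself and stays. Let go earlier, it springs back
- eraser: Eraser, 43x53x12 mm, bystander
- binder_clip: Small black binder clip, 36x28x37 mm, bystander
- usb_stick: USB stick, 45x39x8 mm, bystander
- sharpener: Small metal pencil sharpener, 19x27x13 mm, bystander
There are look-alikes about, which are no part of the job. There is more than one size of the stand; the one meant has the size given above.

How it is judged:
On the way, in this order (a step that is already met when the one before it is completed fails the run):
1. the stand lies in the corner of the fences, groove away from the clamp, with the clamp still open (x of stand in the frame of jig between -0.0025 and 0.0025 m and y of stand in the frame of jig between -0.0685 and -0.0635 m and z of stand in the frame of jig between 0.0105 and 0.0145 m and y of groove in the frame of jig between -0.082 and -0.074 m and angle between the x axis of stand and the x axis of jig, either way round below 0.06 rad and contact force between clamp_foot and stand below 0.5 N), for 0.2 s.
2. the clamp's foot presses on the stand with more than 18 N (contact force between clamp_foot and stand above 18 N), for 0.2 s.
At the end, for the whole second after the job is handed in: The stand lies flat on the jig's plate within 2.5 mm of both fences' stopping faces (in jig x and y) and within 0.06 rad of square, groove on the side away from the clamp; the clamp is locked with nobody holding it: its foot presses on the stand with more than 18 N; stand and handle are at rest (x of stand in the frame of jig between -0.0025 and 0.0025 m and y of stand in the frame of jig between -0.0685 and -0.0635 m and z of stand in the frame of jig between 0.0105 and 0.0145 m and y of groove in the frame of jig between -0.082 and -0.074 m and angle between the x axis of stand and the x axis of jig, either way round below 0.06 rad and contact force between clamp_foot and stand above 18 N and linear speed of each of stand, handle below 0.01 m/s and angular speed of handle below 0.1 rad/s); the robot touches nothing.
It fails at once if the handle is pushed with more than 25 N (contact force between handle and anything else above 25 N).
It fails at once if the stand is rammed against the fences with more than 40 N (contact force between stand and fence above 40 N).
It fails at once if a bystander (eraser, binder clip, USB stick, sharpener) is moved by more than 30 mm (distance of any of eraser, binder_clip, usb_stick, sharpener from where it was at the start of the episode above 0.03 m).
It also fails if it takes over 72 s, if anything falls off the work surface, if the arm or the gripper's body presses on something with over 40 N, if the wrist force passes 120 N, or if a joint passes its speed limit or range.

## Working session

There is one attempt and no reset: what is moved stays moved. The work goes in short steps, Python scripts to look and compute and a tool call to move; the robot and the scene stay as the last step left them, time stands still between calls to the robot, and variables do not carry over. Pictures are saved under pics/ and viewed, at most 10 in all, crops included, and the job is handed in when it is done.

Besides the shell and the picture viewer there is one more tool, called after "Call:" as name(argument=value, ...) on one line, values as JSON. step_arm: Moves the arm, as the interface text tells. Its arguments: {"type":"object","properties":{"rows":{"type":"array"},"jaw":{"type":"number"},"squeeze":{"type":"number"}},"required":["rows"]}

```bash
mkdir -p pics
cat > h.py <<'E'
import numpy as np,cv2
from scipy.spatial.transform import Rotation as R
from rig import get_obs,camera,cut_out,robot
def cloud(name):
    o=get_obs(); c=camera(name); d=c["depth"]; h,w=d.shape
    f=h/2/np.tan(np.radians(c["fov_y"])/2)
    K=np.array([[f,0,c["cx"]],[0,f,c["cy"]],[0,0,1]],float)
    u,v=np.meshgrid(np.arange(w),np.arange(h))
    p=cv2.undistortPoints(np.stack([u,v],-1).reshape(-1,1,2).astype(float),K,np.array([c["k1"],0,0,0,0.])).reshape(h,w,2)
    P=np.stack([p[...,0]*d,-p[...,1]*d,-d],-1)
    if "extrinsics" in c: T=np.array(c["extrinsics"])
    else:
        T=np.eye(4);T[:3,:3]=R.from_quat(o["tool_rot"]).as_matrix();T[:3,3]=o["position"];T=T@np.array(c["mount"])
    W=P@T[:3,:3].T+T[:3,3]; W[d==0]=np.nan
    return c,W
E
cat > a.py <<'E'
from h import *
print(get_obs(),robot.tip_extent)
for n in ["top","side"]:
    c,W=cloud(n); np.save(n+".npy",W); cv2.imwrite(f"pics/{n}0.png",c["pixels"])
    for l in ["stand","jig","handle","clamp_foot","fence","eraser","binder_clip","usb_stick","sharpener"]:
        for r in cut_out(l,n)[:4]:
            m=r["region"]; q=W[m]; q=q[~np.isnan(q[:,0])]
            if len(q): print(n,l,round(r["confidence"],2),np.round(r["extent"]),np.round(np.median(q,0),3),np.round(np.percentile(q,2,0),3),np.round(np.percentile(q,98,0),3))
E
python3 a.py
```

```text
{'time': 0.0, 'q': array([-1.39448878e+00,  5.28508686e-01,  1.43392896e+00, -3.17338035e-05,
        1.18140196e+00, -1.78503395e-01]), 'joint_velocities': array([-6.16986289e-04, -1.21240775e-03,  4.64608206e-04, -5.32586674e-05,
       -2.48319853e-04,  1.62174614e-04]), 'joint_torque': array([-1.20392549e-03, -4.40050864e+01, -1.76591563e+01,  6.32253173e-02,
        5.84886339e-02, -1.75032460e-04]), 'position': array([ 0.21709296, -0.58571157,  0.40373659]), 'tool_rot': array([ 9.84303191e-01,  1.76482197e-01, -1.34388176e-05, -1.12348999e-03]), 'ft_force': array([-0.21631118,  0.64674348, -0.07745617]), 'moment': array([ 0.02350302, -0.02211453,  0.00862277]), 'grip_force': 0.0, 'grip_width': 0.0870917688835431} 0.1822
top stand 0.77 [388. 192.  21.  20.] [ 0.565 -0.212  0.021] [ 0.545 -0.237 -0.001] [ 0.588 -0.189  0.025]
top stand 0.73 [419. 235.  32.  28.] [ 0.462 -0.289  0.028] [ 0.431 -0.317  0.003] [ 0.494 -0.264  0.032]
top stand 0.71 [318. 283.  39.  41.] [ 0.35  -0.039  0.039] [ 0.311 -0.082  0.025] [0.39  0.003 0.043]
top jig 0.74 [255. 217. 110.  52.] [0.509 0.104 0
[... 1751 characters left out ...]
0.009] [ 0.67  -0.156 -0.003] [ 0.715 -0.105  0.012]
side eraser 0.25 [318. 285.  84.  83.] [0.506 0.161 0.01 ] [0.451 0.004 0.001] [0.567 0.224 0.12 ]
side binder_clip 0.57 [361. 232.   1.  14.] [ 0.458 -0.131  0.007] [ 0.45  -0.155 -0.001] [ 0.467 -0.124  0.016]
side binder_clip 0.47 [368. 207.  22.  14.] [ 0.461 -0.277  0.021] [ 0.43  -0.313  0.001] [ 0.496 -0.261  0.028]
side binder_clip 0.37 [280. 226.  15.  13.] [ 0.692 -0.119  0.009] [ 0.67  -0.141 -0.003] [ 0.718 -0.105  0.012]
side usb_stick 0.56 [245. 247.  10.  14.] [0.736 0.007 0.004] [ 0.722 -0.018 -0.004] [0.753 0.024 0.007]
side sharpener 0.58 [213. 282.   3.  12.] [0.74  0.159 0.005] [ 0.732  0.149 -0.003] [0.755 0.167 0.01 ]
```

```bash
cat > b.py <<'E'
from h import *
im=cv2.imread("pics/top0.png"); cr=im[125:315,185:445]; cv2.imwrite("pics/topc.png",cv2.resize(cr,None,fx=3,fy=3,interpolation=cv2.INTER_CUBIC))
c=camera("side"); cv2.imwrite("pics/sidec.png",cv2.resize(c["pixels"][190:340,265:430],None,fx=4,fy=4,interpolation=cv2.INTER_CUBIC))
camera("top"); W=np.load("top.npy")
for r in cut_out("stand","top")[:3]:
    m=cv2.dilate(r["region"].astype(np.uint8),np.ones((5,5)))>0; q=W[m]; q=q[~np.isnan(q[:,0])]; t=np.percentile(q[:,2],85); q=q[q[:,2]>t-.006]
    print(t,cv2.minAreaRect((q[:,:2]*1000).astype(np.float32)))
def box(xl,xh,yl,yh,zl,zh):
    m=(W[...,0]>xl)&(W[...,0]<xh)&(W[...,1]>yl)&(W[...,1]<yh)&(W[...,2]>zl)&(W[...,2]<zh); return W[m]
q=box(.43,.59,-.03,.24,.009,.019); print("plate",len(q),cv2.minAreaRect((q[:,:2]*1000).astype(np.float32)))
q=box(.43,.59,-.03,.24,.02,.03)
for k in range(-1,12):
    s=q[(q[:,1]>k*.01)&(q[:,1]<k*.01+.01)]
    if len(s): print(k,len(s),s[:,0].min(),s[:,0].max(),np.median(s[:,2]))
q=box(.43,.59,-.03,.24,.06,.2); 
for p in q[np.argsort(q[:,1])]: print(np.round(p*1000).astype(int),end=" ")
E
python3 b.py
```

```text
0.022509087424331886 ((506.927978515625, 105.2799072265625), (224.9282989501953, 101.19503784179688), 84.89690399169922)
0.04061976354820429 ((350.34234619140625, -39.728240966796875), (88.05217742919922, 60.96364974975586), 57.24837875366211)
0.022494144957319624 ((566.8280029296875, -212.92343139648438), (47.07257843017578, 33.81232452392578), 65.37712097167969)
plate 3131 ((509.7657775878906, 105.16521453857422), (230.26095581054688, 109.9249496459961), 83.30300903320312)
-1 19 0.5296834392901009 0.5402981835434777 0.02276584171606144
0 16 0.5299280737228802 0.5401750842521057 0.023466012056017838
1 20 0.530513557869215 0.5431018108092297 0.02316080858685915
2 18 0.532660876255488 0.5431981718984309 0.023347659594554315
3 20 0.5332819564934572 0.5456975422040565 0.023136752224301782
4 20 0.5355537281332905 0.5457611404191075 0.022664284967249926
5 18 0.535867171735936 0.5480369208922884 0.02297160847380486
6 18 0.5376377742385838 0.5487479680452771 0.02257152612778124
7 19 0.5380607081574069 0.5489663736833772 0.02224261942211825
8 19 0.5408145735984963 0.5514876835402613 0.022588
[... 4587 characters left out ...]
 [517 201 127] [514 201 119] [519 202 133] [521 202 133] [524 202 132] [517 202 130] [515 203 129] [523 203 137] [526 203 130] [521 203 136] [519 203 135] [514 203 120] [525 204 135] [529 204 128] [523 204 139] [528 205 132] [517 205 130] [527 205 138] [518 205 136] [521 205 137] [516 205 136] [514 205 122] [515 205 129] [525 205 137] [522 206 141] [525 206 141] [518 206 139] [520 206 139] [515 206 131] [527 207 137] [516 208 135] [515 209 132] [527 209 139] [518 209 138] [521 209 138] [525 209 138] [523 209 137] [517 210 135] [525 210 141] [518 210 140] [515 211 132] [523 211 139] [521 211 138] [527 212 137] [516 212 136] [521 214 137] [523 214 138] [525 214 136] [519 215 134] [517 215 133]
```

View pics/topc.png

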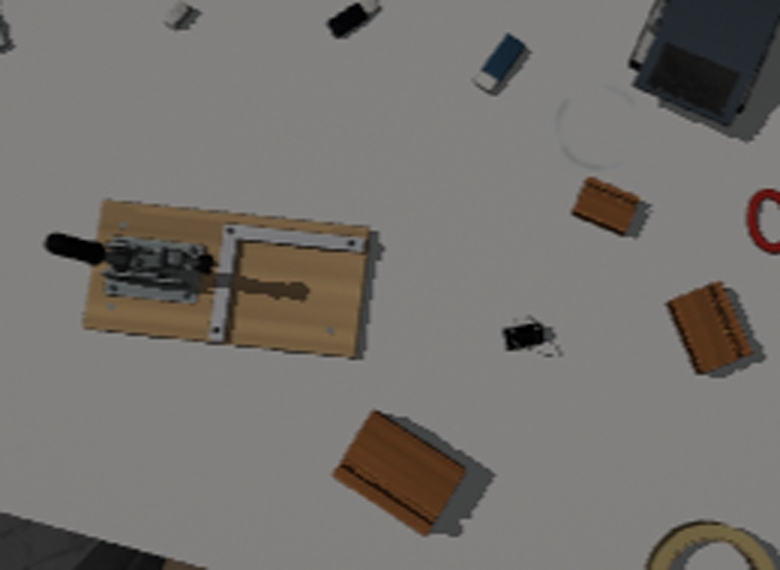

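View pics/sidec.png

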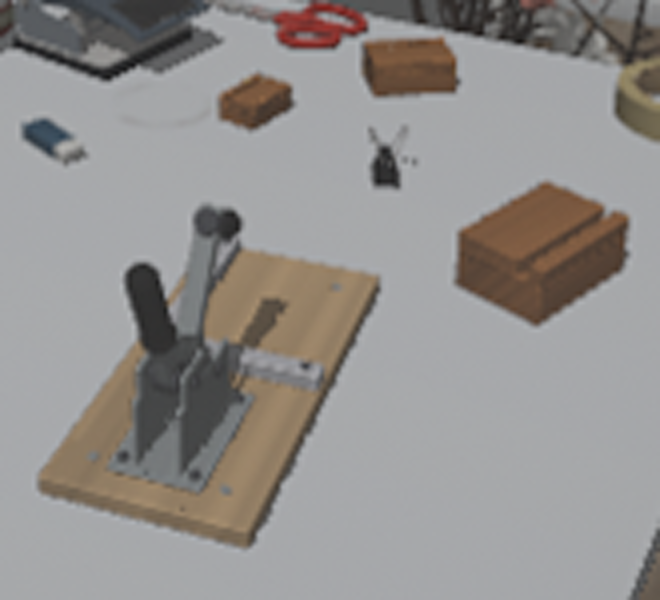

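Candidates for the stand (top-camera pixels): small block (388,192), 21 mm high; medium block (419,235), 28 mm high; large block (318,283), about 40 mm high. The medium one matches the given 64x44x28 mm, with its groove on the image's right (world −y) side. The long axis is at about +25°, and the jig's yaw is about −6.7°. The crop shows the clamp open and leaning, with the L-fence clear. I'll go above the medium block for a close look.

Call:
step_arm(rows=[[0.0245, 0.0297, -0.004, 0, 0, 9.4], [0.0245, 0.0297, -0.004, 0, 0, 9.4], [0.0245, 0.0297, -0.004, 0, 0, 9.4], [0.0245, 0.0297, -0.004, 0, 0, 9.4], [0.0245, 0.0297, -0.004, 0, 0, 9.4], [0.0245, 0.0297, -0.004, 0, 0, 9.4], [0.0245, 0.0297, -0.004, 0, 0, 9.4], [0.0245, 0.0297, -0.004, 0, 0, 9.4], [0.0245, 0.0297, -0.004, 0, 0, 9.4], [0.0245, 0.0297, -0.004, 0, 0, 9.4], [0, 0, 0, 0, 0, 0], [0, 0, 0, 0, 0, 0]], jaw=0.087)

```text
time: 2.65
position: [0.4621, -0.2893, 0.3649]
tool_rot: [0.542, 0.84, -0.0, 0.0]
ft_force: [-0.1, 0.1, -0.5]
grip_width: 0.0868
grip_force: 0.0
```

```bash
cat > c.py <<'E'
from h import *
o=get_obs(); print(o["position"],o["ft_force"]); M=R.from_quat(o["tool_rot"]).as_matrix(); print(np.round(M,3),"tool y yaw",np.degrees(np.arctan2(M[1,1],M[0,1])))
c,W=cloud("wrist"); cv2.imwrite("pics/w1.png",c["pixels"])
for r in cut_out("stand","wrist")[:3]:
    m=cv2.dilate(r["region"].astype(np.uint8),np.ones((7,7)))>0; q=W[m]; q=q[~np.isnan(q[:,0])]; t=np.percentile(q[:,2],70); s=q[abs(q[:,2]-t)<.003]
    print(r["confidence"],r["extent"],t,cv2.minAreaRect((s[:,:2]*1000).astype(np.float32)))
    g=q[(q[:,2]<t-.006)&(q[:,2]>t-.012)]; print(len(g),np.median(g,0), np.median(q[q[:,2]<.006],0))
E
python3 c.py
```

```text
[ 0.46214381 -0.28929655  0.36489235] [-0.08247531  0.1256244  -0.51386182]
[[-0.411  0.911  0.   ]
 [ 0.911  0.411 -0.001]
 [-0.001 -0.    -1.   ]] tool y yaw 24.296210711290502
0.77 [422.4, 170.4, 53.2, 52.9] 0.020347693144688185 ((565.1787109375, -212.85464477539062), (48.17454528808594, 33.94635009765625), 64.46403503417969)
107 [ 0.55403322 -0.21403384  0.01286151] [ 5.66021872e-01 -2.12769047e-01 -2.55801886e-04]
0.76 [314.2, 196.5, 56.2, 46.0] 0.02782157325014869 ((463.0093994140625, -292.8363342285156), (63.97581100463867, 44.44698715209961), 20.957056045532227)
193 [ 0.46338671 -0.30204289  0.01991902] [ 4.62814932e-01 -2.89143819e-01 -3.63819962e-04]
```

View pics/w1.png

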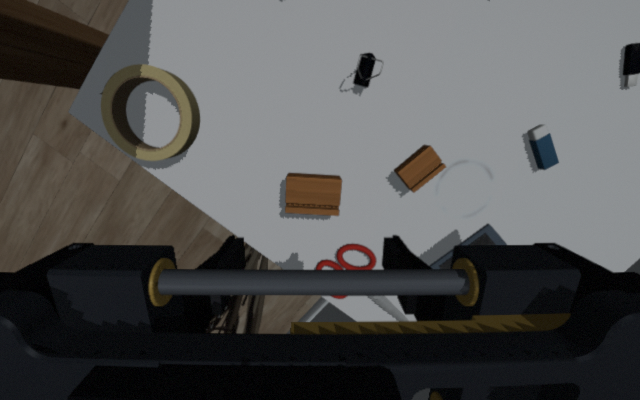

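The picture shows the medium block at pixel (314,196), top 64.0 x 44.4 mm at z = 28 mm and yaw 21.0°, with its groove on the −y side. That's the right one, so I'll descend and grip it.

Call:
step_arm(rows=[[0.001, -0.0035, -0.04, 0, 0, -3.3], [0, 0, -0.045, 0, 0, 0], [0, 0, -0.045, 0, 0, 0], [0, 0, -0.025, 0, 0, 0], [0, 0, -0.012, 0, 0, 0], [0, 0, -0.004, 0, 0, 0], [0, 0, 0, 0, 0, 0]])

```text
time: 3.62
position: [0.4633, -0.293, 0.1944]
tool_rot: [0.566, 0.824, -0.0, 0.001]
ft_force: [-0.2, -0.4, -0.9]
grip_width: 0.0872
grip_force: 0.0
```

Call:
step_arm(rows=[[0, 0, 0, 0, 0, 0], [0, 0, 0, 0, 0, 0], [0, 0, 0, 0, 0, 0], [0, 0, 0, 0, 0, 0], [0, 0, 0, 0, 0, 0]], jaw=0.05, squeeze=15)

```text
time: 4.25
position: [0.4633, -0.2926, 0.1942]
tool_rot: [0.566, 0.824, -0.0, 0.0]
ft_force: [0.7, 1.3, 5.5]
grip_width: 0.0639
grip_force: 15.0
```

Call:
step_arm(rows=[[0, 0, 0.03, 0, 0, 0], [0, 0, 0.05, 0, 0, 0], [0, 0.01, 0.05, 0, 0, 0], [0.0045, 0.04, 0, 0, 0, -3.5], [0.0045, 0.04, 0, 0, 0, -3.5], [0.0045, 0.04, 0, 0, 0, -3.5], [0.0045, 0.04, 0, 0, 0, -3.5], [0.0045, 0.04, 0, 0, 0, -3.5], [0.0045, 0.04, 0, 0, 0, -3.5], [0.0045, 0.04, 0, 0, 0, -3.5], [0.0045, 0.04, 0, 0, 0, -3.2], [0, 0, 0, 0, 0, 0]])

```text
time: 5.75
position: [0.4987, 0.0398, 0.3234]
tool_rot: [0.746, 0.666, -0.0, -0.001]
ft_force: [-0.1, -0.8, -0.8]
grip_width: 0.0639
grip_force: 15.0
```

```bash
cat > d.py <<'E'
from h import *
o=get_obs(); print(o["position"],o["ft_force"],o["q"]); M=R.from_quat(o["tool_rot"]).as_matrix(); print("tool y yaw",np.degrees(np.arctan2(M[1,1],M[0,1])))
c,W=cloud("wrist"); np.save("w2.npy",W); cv2.imwrite("pics/w2.png",c["pixels"])
def box(xl,xh,yl,yh,zl,zh):
    m=(W[...,0]>xl)&(W[...,0]<xh)&(W[...,1]>yl)&(W[...,1]<yh)&(W[...,2]>zl)&(W[...,2]<zh); return W[m]
q=box(.43,.59,-.03,.24,.008,.016); print("plate",len(q),np.median(q[:,2]),cv2.minAreaRect((q[:,:2]*1000).astype(np.float32)))
q=box(.43,.59,-.03,.24,.0195,.0255); print(len(q),np.median(q[:,2]) if len(q) else 0)
j0=np.array([.5142,.1429]); a=np.radians(-6.7); Rj=np.array([[np.cos(a),-np.sin(a)],[np.sin(a),np.cos(a)]])
J=(q[:,:2]-j0)@Rj*1000
print("long fence: jig y, xmin,xmax")
for k in range(-150,-50,15):
    s=J[(J[:,1]>k)&(J[:,1]<k+15)&(J[:,0]>20)]
    if len(s)>5: print(k+7,len(s),np.round(np.percentile(s[:,0],[1,99]),1))
print("cross: jig x, ymin,ymax")
for k in range(-54,30,12):
    s=J[(J[:,0]>k)&(J[:,0]<k+12)&(J[:,1]>-60)&(J[:,1]<-20)]
    if len(s)>5: print(k+6,len(s),np.round(np.percentile(s[:,1],[1,99]),1))
q=box(.46,.56,-.03,.24,.07,.15); print(np.round(np.percentile((q[:,:2]-j0)@Rj*1000,[2,98],axis=0)) if len(q) else 0)
E
python3 d.py
```

```text
[0.49871926 0.03975489 0.32338335] [-0.12471717 -0.83364325 -0.81152412] [-1.44255810e-01  4.85489071e-01  1.82169906e+00  3.92196826e-04
  8.35526254e-01 -3.23686283e-02]
tool y yaw -6.425735672282345
plate 17047 0.011913799484915832 ((510.7936706542969, 117.51371002197266), (204.5939483642578, 111.23240661621094), 83.12456512451172)
1902 0.02175740990791203
long fence: jig y, xmin,xmax
-113 123 [31.6 42.9]
-98 166 [31.7 43.4]
-83 179 [31.6 43.5]
-68 183 [31.6 43.5]
-53 182 [31.9 43.4]
cross: jig x, ymin,ymax
-48 149 [-43.2 -32.2]
-36 144 [-43.1 -32.7]
-24 155 [-43.1 -32.6]
-12 124 [-43.  -32.6]
12 115 [-43.9 -32.4]
24 156 [-43.8 -32.3]
[[-35. -94.]
 [ 31.  48.]]
```

View pics/w2.png

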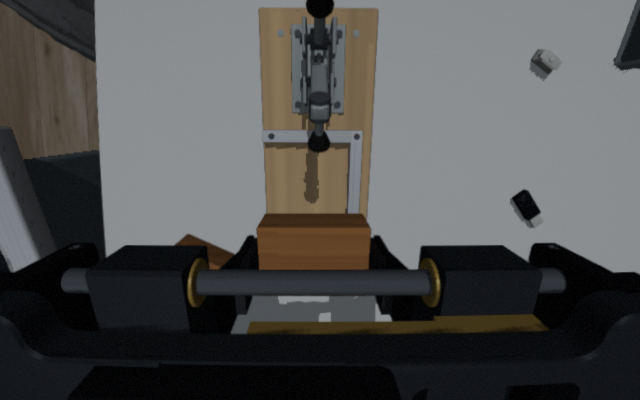

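The wrist picture shows the stand held at (314,240), the L-fence at (315,137)/(355,185), and the clamp arm clear ahead. Fence faces measure jig x = 31.7 and y = −43.5, in line with the given values. I'll lower now, with the tool at about jig (−3, −104).

Call:
step_arm(rows=[[0, 0, -0.03, 0, 0, -0.4], [0, 0, -0.04, 0, 0, 0], [0, 0, -0.03, 0, 0, 0], [0, 0, -0.01, 0, 0, 0], [0, 0, -0.004, 0, 0, 0], [0, 0, -0.002, 0, 0, 0], [0, 0, 0, 0, 0, 0]])

```text
time: 6.68
position: [0.4994, 0.0374, 0.2085]
tool_rot: [0.749, 0.662, 0.001, 0.001]
ft_force: [-0.4, 0.9, -0.4]
grip_width: 0.0638
grip_force: 15.0
```

Call:
step_arm(rows=[[0, 0, -0.001, 0, 0, 0], [0, 0, -0.001, 0, 0, 0], [0, 0, 0, 0, 0, 0]])

```text
time: 7.05
position: [0.4993, 0.0375, 0.2062]
tool_rot: [0.749, 0.662, 0.0, 0.0]
ft_force: [-0.3, 0.1, 4.3]
grip_width: 0.0638
grip_force: 15.0
```

On the plate (4 N). Now I'll ease it toward the long fence.

Call:
step_arm(rows=[[0.001, -0.0001, 0, 0, 0, 0], [0.0005, -0.0001, 0, 0, 0, 0], [0, 0, 0, 0, 0, 0]])

```text
time: 7.42
position: [0.4998, 0.0375, 0.2062]
tool_rot: [0.749, 0.662, -0.001, -0.001]
ft_force: [-3.5, -0.2, 7.8]
grip_width: 0.0641
grip_force: 15.0
```

Call:
step_arm(rows=[[0.0005, -0.0001, 0, 0, 0, 0], [0, 0, 0, 0, 0, 0]])

```text
time: 7.68
position: [0.5, 0.0374, 0.2062]
tool_rot: [0.749, 0.662, -0.001, -0.001]
ft_force: [-4.4, 0.3, 8.6]
grip_width: 0.0639
grip_force: 15.0
```

Call:
step_arm(rows=[[0, 0, 0.001, 0, 0, 0], [0.0005, -0.0001, 0, 0, 0, 0], [0, 0, 0, 0, 0, 0]])

```text
time: 8.05
position: [0.5015, 0.0371, 0.2065]
tool_rot: [0.749, 0.662, -0.0, -0.0]
ft_force: [-0.5, 1.3, -0.1]
grip_width: 0.0639
grip_force: 15.0
```

Call:
step_arm(rows=[[0.0005, -0.0001, 0, 0, 0, 0], [0.0005, -0.0001, 0, 0, 0, 0], [0, 0, 0, 0, 0, 0]])

```text
time: 8.43
position: [0.5018, 0.037, 0.2065]
tool_rot: [0.749, 0.662, -0.001, -0.001]
ft_force: [-2.5, 0.7, 1.2]
grip_width: 0.0636
grip_force: 15.0
```

Fence contact felt at jig x ≈ 0. I'll slide along it while still gripping, but not far, because of the clamp foot.

Call:
step_arm(rows=[[0.0002, 0.002, 0, 0, 0, 0], [0.0003, 0.003, 0, 0, 0, 0], [0.0003, 0.003, 0, 0, 0, 0], [0.0003, 0.003, 0, 0, 0, 0], [0.0003, 0.003, 0, 0, 0, 0], [0, 0, 0, 0, 0, 0]])

```text
time: 9.18
position: [0.5034, 0.0512, 0.2065]
tool_rot: [0.749, 0.662, -0.001, -0.001]
ft_force: [-5.0, 0.1, -1.5]
grip_width: 0.0636
grip_force: 15.0
```

Call:
step_arm(rows=[[0, 0, 0, 0, 0, 0], [0, 0, 0, 0, 0, 0], [0, 0, 0, 0, 0, 0], [-0.0012, -0.01, 0, 0, 0, 0], [-0.0024, -0.02, 0, 0, 0, 0], [-0.0018, -0.015, 0.04, 0, 0, 0], [0, 0, 0.03, 0, 0, 0], [0, 0, 0, 0, 0, 0]], jaw=0.087)

```text
time: 10.18
position: [0.4995, 0.0049, 0.2788]
tool_rot: [0.75, 0.662, 0.002, 0.002]
ft_force: [0.7, -0.1, 0.1]
grip_width: 0.0868
grip_force: 0.0
```

```bash
cat > e.py <<'E'
from h import *
import sys
o=get_obs(); print(o["position"],o["ft_force"]); M=R.from_quat(o["tool_rot"]).as_matrix(); print("tool y yaw",np.degrees(np.arctan2(M[1,1],M[0,1])))
j0=np.array([.5142,.1429]); a=np.radians(-6.8); Rj=np.array([[np.cos(a),-np.sin(a)],[np.sin(a),np.cos(a)]])
print("tool jig",(o["position"][:2]-j0)@Rj*1000)
for n in sys.argv[1:]:
    c,W=cloud(n); np.save("w3.npy",W); cv2.imwrite(f"pics/{n}_{o['time']:.1f}.png",c["pixels"])
    J=(W[...,:2]-j0)@Rj*1000; Z=W[...,2]*1000
    m=(abs(J[...,0])<40)&(J[...,1]>-145)&(J[...,1]<-40)&(abs(Z-40)<4)
    k=cv2.connectedComponentsWithStats(m.astype(np.uint8)); i=1+np.argmax(k[2][1:,4]); mm=k[1]==i
    s=J[m].astype(np.float32); print(n,"stand top",len(s),np.median(Z[m]),cv2.minAreaRect(s),np.percentile(s,[1,99],axis=0))
    m=(abs(J[...,0])<10)&(J[...,1]>-75)&(J[...,1]<-20)&(Z>75)&(Z<135); s=J[m]; print("foot ymin",np.percentile(s[:,1],[2,98]),np.percentile(Z[m],[2,98])) if len(s) else 0
E
python3 e.py wrist top
```

```text
[0.49953371 0.00488145 0.27876216] [ 0.67259171 -0.05619288  0.11516563]
tool y yaw -7.132071347316827
tool jig [   1.77882427 -138.78420833]
wrist stand top 4219 39.72551798882476 ((-0.3360443115234375, -92.40870666503906), (43.81270980834961, 64.21685791015625), 89.69644165039062) [[ -31.59619164 -114.08270035]
 [  30.90727173  -70.59992004]]
foot ymin [-44.62100058 -20.31799261] [101.49689521 120.55193029]Traceback (most recent call last):
  File "e.py", line 10, in <module>
    k=cv2.connectedComponentsWithStats(m.astype(np.uint8)); i=1+np.argmax(k[2][1:,4]); mm=k[1]==i
                                                                ~~~~~~~~~^^^^^^^^^^^^
    return _wrapfunc(a, 'argmax', axis=axis, out=out, **kwds)
    return bound(*args, **kwds)
ValueError: attempt to get argmax of an empty sequence
```

The stand sits at jig (−0.3, −92.4), square and flat. Next I'll narrow the jaw, lower behind it, and push along +y.

Call:
step_arm(rows=[[-0.0018, 0.0002, 0, 0, 0, 0.2], [0, 0, 0, 0, 0, 0], [0, 0, -0.03, 0, 0, 0], [0, 0, -0.03, 0, 0, 0], [0, 0, -0.02, 0, 0, 0], [0.0007, 0.006, 0, 0, 0, 0], [0.0005, 0.004, 0, 0, 0, 0], [0, 0, 0, 0, 0, 0]], jaw=0.02)

```text
time: 11.28
position: [0.4979, 0.0165, 0.1966]
tool_rot: [0.748, 0.664, -0.0, -0.0]
ft_force: [-0.7, 0.8, -1.3]
grip_width: 0.0217
grip_force: 0.0
```

Call:
step_arm(rows=[[0.0004, 0.003, 0, 0, 0, 0], [0.0004, 0.003, 0, 0, 0, 0], [0.0004, 0.003, 0, 0, 0, 0], [0.0004, 0.003, 0, 0, 0, 0], [0, 0, 0, 0, 0, 0]])

```text
time: 11.9
position: [0.4997, 0.0283, 0.1968]
tool_rot: [0.748, 0.664, 0.0, 0.0]
ft_force: [0.5, 0.6, 0.3]
grip_width: 0.02
grip_force: 0.0
```

Call:
step_arm(rows=[[0.0004, 0.003, 0, 0, 0, 0], [0.0004, 0.003, 0, 0, 0, 0], [0.0004, 0.003, 0, 0, 0, 0], [0.0004, 0.003, 0, 0, 0, 0], [0, 0, 0, 0, 0, 0]])

```text
time: 12.52
position: [0.5013, 0.0404, 0.1967]
tool_rot: [0.748, 0.664, 0.0, 0.0]
ft_force: [-0.3, -1.2, 0.1]
grip_width: 0.0202
grip_force: 0.0
```

```bash
sed -i 's/^    k=cv2.*$//' e.py; python3 e.py wrist
```

```text
[0.50130287 0.04037135 0.19671858] [-0.27241778 -1.16154628  0.1290014 ]
tool y yaw -6.858835581334645
tool jig [  -0.66660623 -103.33448332]
wrist stand top 8131 39.686737316537155 ((-0.4108409881591797, -75.5669937133789), (55.16022491455078, 64.19461059570312), 89.96952056884766) [[-31.59582806 -94.34356689]
 [ 30.78178215 -48.3289753 ]]
foot ymin [-74.20771777 -20.32128055] [ 98.12211507 120.55668816]
```

Call:
step_arm(rows=[[0.0002, 0.0015, 0, 0, 0, 0], [0.0002, 0.0015, 0, 0, 0, 0], [0, 0, 0, 0, 0, 0]])

```text
time: 12.95
position: [0.5017, 0.0432, 0.1967]
tool_rot: [0.748, 0.663, 0.0, -0.0]
ft_force: [-0.6, -0.6, -0.1]
grip_width: 0.0202
grip_force: 0.0
```

Call:
step_arm(rows=[[0.0001, 0.0005, 0, 0, 0, 0], [0, 0.0005, 0, 0, 0, 0], [0, 0, 0, 0, 0, 0]])

```text
time: 13.32
position: [0.5017, 0.0441, 0.1968]
tool_rot: [0.748, 0.663, 0.0, -0.0]
ft_force: [-0.5, -0.2, 0.6]
grip_width: 0.0199
grip_force: 0.0
```

Call:
step_arm(rows=[[0.0001, 0.0005, 0, 0, 0, 0], [0, 0, 0, 0, 0, 0]])

```text
time: 13.58
position: [0.5018, 0.0446, 0.1968]
tool_rot: [0.748, 0.663, 0.0, -0.0]
ft_force: [1.0, 0.5, -0.2]
grip_width: 0.0202
grip_force: 0.1
```

Call:
step_arm(rows=[[0, 0.0005, 0, 0, 0, 0], [0.0001, 0.0005, 0, 0, 0, 0], [0, 0, 0, 0, 0, 0]])

```text
time: 13.95
position: [0.502, 0.0449, 0.1968]
tool_rot: [0.748, 0.664, -0.0, 0.0]
ft_force: [-0.6, -4.9, 0.5]
grip_width: 0.0202
grip_force: 2.8
```

Call:
step_arm(rows=[[0, 0.0005, 0, 0, 0, 0], [0, 0, 0, 0, 0, 0]])

```text
time: 14.2
position: [0.502, 0.0451, 0.1969]
tool_rot: [0.748, 0.664, -0.001, 0.001]
ft_force: [-1.7, -7.9, 1.1]
grip_width: 0.0206
grip_force: 3.9
```

```bash
sed -i 's/abs(Z-40)<4)/abs(Z-40)<2.5)/' e.py; python3 e.py wrist
```

```text
[0.50201903 0.04506816 0.1968741 ] [-1.69716097 -7.93166445  1.0806827 ]
tool y yaw -6.799074393396955
tool jig [ -0.51160861 -98.58591331]
wrist stand top 7020 39.7566659657774 ((-0.36899566650390625, -71.04048156738281), (64.40904998779297, 54.48269271850586), 0.0992140844464302) [[-31.65439169 -89.77086296]
 [ 30.8947002  -44.17404339]]
foot ymin [-74.68324696 -20.67611167] [ 98.98634015 134.49145591]
```

Seated: its end is at jig y ≈ −44.2, x ≈ −0.4, held against the cross fence at 8 N. I'll back off, go over to the handle, and look again.

Call:
step_arm(rows=[[-0.0012, -0.01, 0, 0, 0, 0], [-0.0024, -0.02, 0, 0, 0, 0], [0, 0, 0.06, 0, 0, 0], [0, 0, 0.06, 0, 0, 0], [0, 0, 0.045, 0, 0, 0], [0.0049, 0.0406, 0, 0, 0, 0], [0.0049, 0.0406, 0, 0, 0, 0], [0.0049, 0.0406, 0, 0, 0, 0], [0.0049, 0.0406, 0, 0, 0, 0], [0, 0, 0, 0, 0, 0]], jaw=0.0)

```text
time: 15.5
position: [0.5177, 0.1806, 0.3616]
tool_rot: [0.747, 0.665, 0.0, -0.0]
ft_force: [0.0, 0.3, -0.1]
grip_width: 0.0005
grip_force: 0.0
```

```bash
cat >> e.py <<'E'
for n in ["side","top"]:
    c,W=cloud(n); cv2.imwrite(f"pics/{n}_{o['time']:.1f}.png",c["pixels"])
    J=(W[...,:2]-j0)@Rj*1000; Z=W[...,2]*1000
    m=(abs(J[...,0]-2)<42)&(J[...,1]>-145)&(J[...,1]<-46)&(abs(Z-39)<3.5); s=J[m].astype(np.float32)
    if len(s)>20: print(n,"stand",len(s),cv2.minAreaRect(s),np.percentile(s,[1,99],axis=0))
    for r in cut_out("handle",n)[:1]:
        k=cv2.erode(r["region"].astype(np.uint8),np.ones((3,3)))>0; m=k&(Z>75)&(Z<150)&(abs(J[...,0])<25)
        p=np.c_[J[m],Z[m]]; print(n,"handle",len(p),np.round(np.percentile(p,[2,50,98],axis=0)))
        if len(p)>8:
            u=np.linalg.svd(p-p.mean(0))[2][0]; u*=np.sign(u[2]); print("dir",u,"theta",np.arctan2(u[1],u[2]),"mean",p.mean(0),"theta_mean",np.arctan2(p.mean(0)[1]-38,p.mean(0)[2]-58))
E
python3 e.py
```

```text
[0.51769524 0.18059366 0.36160105] [ 0.0435333   0.28973151 -0.0773415 ]
tool y yaw -6.667622764130194
tool jig [-0.99242168 37.84235077]
side stand 203 ((-4.417766571044922, -66.01393127441406), (55.718021392822266, 40.57344055175781), 2.5094804763793945) [[-31.3386882  -85.24923584]
 [ 21.74996368 -47.12263313]]
side handle 125 [[ -8.  54.  77.]
 [ -4.  68. 111.]
 [  0.  78. 134.]]
dir [0.00275249 0.33687549 0.94154518] theta 0.3435977950983605 mean [ -4.23710231  67.5005028  109.70364722] theta_mean 0.5184979554792923
top stand 361 ((0.00506591796875, -67.33352661132812), (63.87561798095703, 41.65423583984375), 0.25710994005203247) [[-31.24833374 -87.92197113]
 [ 31.47503433 -46.90614166]]
top handle 1 [[-2. 44. 94.]
 [-2. 44. 94.]
 [-2. 44. 94.]]
```

The stand's at jig (0, −66.5), square. The handle leans at about 0.34 rad. I'll lower beside the grip and start pushing.

Call:
step_arm(rows=[[0.001, -0.0001, -0.025, 0, 0, 0], [0, 0, -0.02, 0, 0, 0], [0, 0, -0.007, 0, 0, 0], [0.0004, 0.003, 0, 0, 0, 0], [0.0004, 0.003, 0, 0, 0, 0], [0, 0, 0, 0, 0, 0]])

```text
time: 16.45
position: [0.52, 0.1847, 0.3105]
tool_rot: [0.748, 0.664, 0.001, 0.0]
ft_force: [-0.1, -0.2, -0.4]
grip_width: 0.0006
grip_force: 0.0
```

Call:
step_arm(rows=[[0.0004, 0.0035, -0.0005, 0, 0, 0], [0.0004, 0.0035, -0.001, 0, 0, 0], [0.0004, 0.0035, -0.001, 0, 0, 0], [0.0004, 0.0035, -0.0015, 0, 0, 0], [0, 0, 0, 0, 0, 0]])

```text
time: 17.08
position: [0.5213, 0.1987, 0.3055]
tool_rot: [0.748, 0.664, -0.0, -0.0]
ft_force: [0.4, -0.1, -0.4]
grip_width: 0.0006
grip_force: 0.0
```

Call:
step_arm(rows=[[0.0004, 0.0036, -0.0015, 0, 0, 0], [0.0004, 0.0035, -0.0018, 0, 0, 0], [0.0004, 0.0035, -0.002, 0, 0, 0], [0.0004, 0.0035, -0.002, 0, 0, 0], [0.0004, 0.0035, -0.0024, 0, 0, 0], [0, 0, 0, 0, 0, 0]])

```text
time: 17.82
position: [0.5233, 0.2163, 0.2958]
tool_rot: [0.748, 0.664, 0.0, -0.0]
ft_force: [-0.2, 0.4, -0.3]
grip_width: 0.0006
grip_force: 0.0
```

```bash
python3 e.py
python3 - <<'E'
import cv2,glob,os
f=max(glob.glob("pics/side_*"),key=os.path.getmtime); cv2.imwrite("pics/s2c.png",cv2.resize(cv2.imread(f)[190:340,265:430],None,fx=4,fy=4))
E
```

```text
[0.52333457 0.21631049 0.2958213 ] [-0.16825868  0.36341365 -0.27840493]
tool y yaw -6.8560265104285305
tool jig [ 0.37821852 73.97565241]
side stand 190 ((-0.5215091705322266, -66.12213134765625), (63.5138053894043, 40.425140380859375), 0.834564745426178) [[-32.12446709 -86.13198463]
 [ 30.56899282 -46.19422115]]
side handle 93 [[ -9.  65.  76.]
 [ -7.  91. 101.]
 [  0. 105. 115.]]
dir [0.08577624 0.72610696 0.68221046] theta 0.8165575397690559 mean [-6.26880246 89.0508625  98.51508704] theta_mean 0.8999565332336995
top stand 319 ((-0.021684646606445312, -67.29145050048828), (42.21259307861328, 64.05369567871094), 89.70841979980469) [[-31.18399082 -87.93391357]
 [ 31.3645153  -46.46541611]]
top handle 28 [[-6. 48. 78.]
 [-1. 62. 88.]
 [ 4. 66. 95.]]
dir [-0.00788055  0.71053678  0.70361593] theta 0.7902921187505416 mean [-0.50273046 59.57107156 87.34839051] theta_mean 0.6338318891407262
```

View pics/s2c.png

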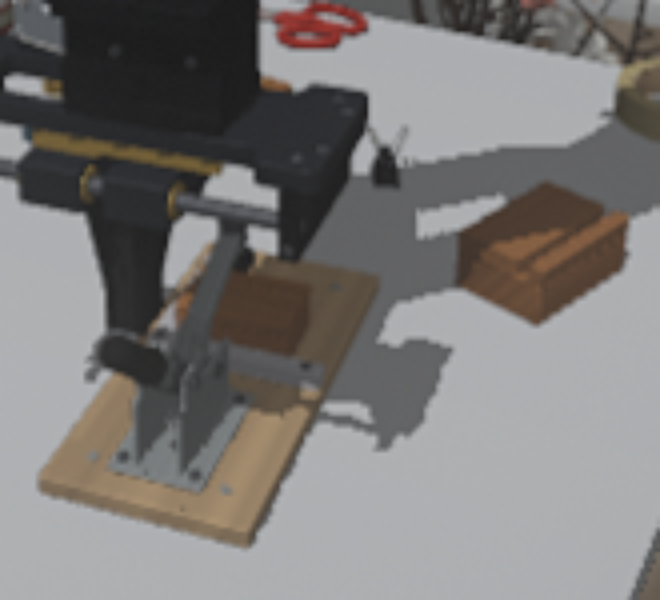

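The crop shows the closed fingers on the grip (130,355), the handle leaning at about 0.8 rad, and the clamp arm coming down at (210,290). The stand hasn't moved. I'll continue along the arc in smaller pieces.

Call:
step_arm(rows=[[0.0003, 0.0022, -0.002, 0, 0, 0], [0.0002, 0.0021, -0.002, 0, 0, 0], [0.0003, 0.002, -0.0021, 0, 0, 0], [0.0002, 0.0019, -0.0021, 0, 0, 0], [0.0003, 0.0019, -0.0022, 0, 0, 0]])

```text
time: 18.65
position: [0.5246, 0.2262, 0.2854]
tool_rot: [0.748, 0.663, -0.0, -0.0]
ft_force: [-0.5, 0.2, 0.1]
grip_width: 0.0002
grip_force: 0.2
```

Call:
step_arm(rows=[[0.0001, 0.0009, -0.0011, 0, 0, 0], [0.0001, 0.0008, -0.0011, 0, 0, 0], [0.0001, 0.0008, -0.0012, 0, 0, 0]])

```text
time: 19.02
position: [0.5249, 0.2286, 0.2822]
tool_rot: [0.748, 0.663, -0.0, -0.0]
ft_force: [0.8, -0.1, 0.3]
grip_width: 0.0005
grip_force: 0.1
```

Call:
step_arm(rows=[[0.0001, 0.0009, -0.0012, 0, 0, 0], [0.0001, 0.0008, -0.0012, 0, 0, 0]])

```text
time: 19.27
position: [0.5251, 0.2303, 0.2798]
tool_rot: [0.748, 0.663, -0.0, 0.0]
ft_force: [-1.1, -0.1, 1.6]
grip_width: 0.0006
grip_force: 0.5
```

Call:
step_arm(rows=[[0.0001, 0.0006, -0.001, 0, 0, 0], [0.0001, 0.0006, -0.001, 0, 0, 0], [0, 0.0006, -0.001, 0, 0, 0]])

```text
time: 19.65
position: [0.5254, 0.232, 0.2771]
tool_rot: [0.748, 0.664, -0.0, 0.0]
ft_force: [-1.3, -2.1, 3.3]
grip_width: 0.0005
grip_force: 2.1
```

Call:
step_arm(rows=[[0.0001, 0.0006, -0.001, 0, 0, 0], [0, 0.0005, -0.001, 0, 0, 0], [0.0001, 0.0005, -0.001, 0, 0, 0]])

```text
time: 20.02
position: [0.5256, 0.2336, 0.2742]
tool_rot: [0.748, 0.664, 0.0, 0.0]
ft_force: [-2.0, -2.6, 6.5]
grip_width: 0.0003
grip_force: 3.3
```

Call:
step_arm(rows=[[0.0001, 0.0005, -0.001, 0, 0, 0], [0, 0.0005, -0.001, 0, 0, 0]])

```text
time: 20.27
position: [0.5257, 0.2346, 0.2724]
tool_rot: [0.748, 0.664, 0.0, 0.0]
ft_force: [-0.9, -2.3, 7.7]
grip_width: 0.0005
grip_force: 3.8
```

Resistance is rising (about 8 N), so the rise before the dead point has begun. I'll continue finely.

Call:
step_arm(rows=[[0.0001, 0.0005, -0.001, 0, 0, 0], [0, 0.0004, -0.001, 0, 0, 0]])

```text
time: 20.52
position: [0.5258, 0.2355, 0.2705]
tool_rot: [0.748, 0.664, 0.0, 0.0]
ft_force: [-1.3, -1.7, 7.7]
grip_width: 0.0003
grip_force: 4.1
```

Call:
step_arm(rows=[[0.0001, 0.0004, -0.001, 0, 0, 0], [0, 0.0003, -0.001, 0, 0, 0]])

```text
time: 20.78
position: [0.5259, 0.2363, 0.2686]
tool_rot: [0.748, 0.663, 0.0, 0.0]
ft_force: [-2.7, -2.2, 8.4]
grip_width: 0.0005
grip_force: 4.1
```

Call:
step_arm(rows=[[0.0001, 0.0003, -0.001, 0, 0, 0], [0, 0.0003, -0.001, 0, 0, 0]])

```text
time: 21.02
position: [0.526, 0.237, 0.2666]
tool_rot: [0.748, 0.663, 0.0, 0.0]
ft_force: [-1.5, -0.9, 8.6]
grip_width: 0.0002
grip_force: 4.0
```

Call:
step_arm(rows=[[0, 0.0003, -0.001, 0, 0, 0], [0.0001, 0.0003, -0.001, 0, 0, 0]])

```text
time: 21.28
position: [0.5261, 0.2378, 0.2646]
tool_rot: [0.748, 0.663, 0.001, -0.0]
ft_force: [-2.3, -0.5, 7.5]
grip_width: 0.0003
grip_force: 3.5
```

Call:
step_arm(rows=[[0, 0.0003, -0.001, 0, 0, 0], [0, 0.0002, -0.001, 0, 0, 0]])

```text
time: 21.52
position: [0.5261, 0.2384, 0.2624]
tool_rot: [0.748, 0.663, 0.001, -0.0]
ft_force: [-1.9, 0.1, 6.0]
grip_width: 0.0005
grip_force: 2.9
```

Call:
step_arm(rows=[[0, 0.0003, -0.001, 0, 0, 0], [0, 0.0002, -0.001, 0, 0, 0]])

```text
time: 21.78
position: [0.5262, 0.2391, 0.2602]
tool_rot: [0.748, 0.663, 0.001, -0.0]
ft_force: [-1.1, 0.5, 4.3]
grip_width: 0.0009
grip_force: 2.1
```

Past the peak; the force is falling toward the dead point.

Call:
step_arm(rows=[[0, 0.0002, -0.001, 0, 0, 0], [0, 0.0002, -0.0005, 0, 0, 0]])

```text
time: 22.02
position: [0.5262, 0.2391, 0.2583]
tool_rot: [0.748, 0.663, 0.0, 0.0]
ft_force: [0.4, 1.3, 3.1]
grip_width: 0.0005
grip_force: 1.3
```

Call:
step_arm(rows=[[0, 0.0001, -0.001, 0, 0, 0], [0, 0.0001, -0.0005, 0, 0, 0]])

```text
time: 22.28
position: [0.5261, 0.2389, 0.2565]
tool_rot: [0.748, 0.663, -0.0, 0.0]
ft_force: [1.1, 0.8, 1.2]
grip_width: 0.0003
grip_force: 0.4
```

Call:
step_arm(rows=[[0, 0.0001, -0.0005, 0, 0, 0], [0, 0.0001, -0.0005, 0, 0, 0]])

```text
time: 22.52
position: [0.5259, 0.239, 0.2554]
tool_rot: [0.748, 0.663, -0.001, -0.0]
ft_force: [0.0, 0.6, 0.3]
grip_width: 0.0007
grip_force: 0.0
```

Call:
step_arm(rows=[[0, 0, -0.0005, 0, 0, 0], [0, 0, -0.0005, 0, 0, 0], [0, 0, 0, 0, 0, 0]])

```text
time: 22.9
position: [0.526, 0.2392, 0.2548]
tool_rot: [0.748, 0.663, -0.0, -0.0]
ft_force: [-0.8, -0.7, -0.1]
grip_width: 0.0006
grip_force: 0.1
```

```bash
python3 e.py
```

```text
[0.52595749 0.23922109 0.25480556] [-0.76866587 -0.67179857 -0.11220272]
tool y yaw -6.86543604043764
tool jig [ 0.2699778  97.03565759]
side stand 25 ((7.777975082397461, -48.746925354003906), (17.748123168945312, 39.53786849975586), 64.51963806152344) [[-12.93555069 -64.42922913]
 [ 27.23958244 -46.24587158]]Traceback (most recent call last):
  File "e.py", line 20, in <module>
    p=np.c_[J[m],Z[m]]; print(n,"handle",len(p),np.round(np.percentile(p,[2,50,98],axis=0)))
                                                         ~~~~~~~~~~~~~^^^^^^^^^^^^^^^^^^^^
    return _quantile_unchecked(
        a, q, axis, out, overwrite_input, method, keepdims, weights)
    return _ureduce(a,
                    func=_quantile_ureduce_func,
    ...<5 lines>...
                    overwrite_input=overwrite_input,
                    method=method)
    r = func(a, **kwargs)
    result = _quantile(arr,
                       quantiles=q,
    ...<2 lines>...
                       out=out,
                       weights=wgt)
    slices_having_nans = np.isnan(arr[-1, ...])
                                  ~~~^^^^^^^^^
IndexError: index -1 is out of bounds for axis 0 with size 0
```

The force has dropped to nothing, so it snapped over. I'll raise straight up and check that it stays.

Call:
step_arm(rows=[[0, 0, 0.01, 0, 0, 0], [0, 0, 0.03, 0, 0, 0], [0, 0, 0.06, 0, 0, 0], [0, 0.02, 0.06, 0, 0, 0], [0, 0.06, 0.02, 0, 0, 0], [0, 0.06, 0, 0, 0, 0], [0, 0, 0, 0, 0, 0], [0, 0, 0, 0, 0, 0], [0, 0, 0, 0, 0, 0]])

```text
time: 24.12
position: [0.5262, 0.377, 0.4338]
tool_rot: [0.749, 0.663, -0.001, 0.0]
ft_force: [0.1, -0.2, -1.4]
grip_width: 0.0004
grip_force: 0.0
```

```bash
sed -i 's/Z>75)&(Z<150)&/Z>55)\&(Z<150)\&/' e.py; python3 e.py
python3 - <<'E'
import cv2,glob,os
f=max(glob.glob("pics/side_*"),key=os.path.getmtime); g=max(glob.glob("pics/top_*"),key=os.path.getmtime)
a=cv2.resize(cv2.imread(f)[225:340,265:365],(390,448)); b=cv2.resize(cv2.imread(g)[170:270,190:320],(400,308)); b=cv2.copyMakeBorder(b,0,140,0,0,0)
cv2.imwrite("pics/fin.png",cv2.hconcat([a,b]))
E
```

```text
[0.52616137 0.37700396 0.43376632] [ 0.11924049 -0.16457473 -1.44078166]
tool y yaw -6.958657106313407
tool jig [-15.84161154 233.87342827]
side stand 175 ((-0.4923381805419922, -65.28689575195312), (63.941871643066406, 39.785362243652344), 1.9852374792099) [[-31.93345081 -85.24858398]
 [ 30.57401718 -46.29308464]]
side handle 145 [[ -8.  52.  60.]
 [ -4.  94.  66.]
 [  1. 124.  70.]]
dir [0.00548515 0.99575616 0.09186715] theta 1.478798074143122 mean [-3.85687918 93.38701091 66.27497712] theta_mean 1.422490442999426
top stand 309 ((0.18420791625976562, -67.11803436279297), (63.79587936401367, 42.3235969543457), 0.667987585067749) [[-31.31140144 -87.85394806]
 [ 31.23289459 -46.43076202]]
top handle 93 [[ -5.  55.  66.]
 [ -1.  85.  71.]
 [  4. 111.  76.]]
dir [0.01396301 0.99349546 0.11301246] theta 1.4575308261080615 mean [-0.6421893  85.68997819 70.83720758] theta_mean 1.3078485571844076
```

View pics/fin.png

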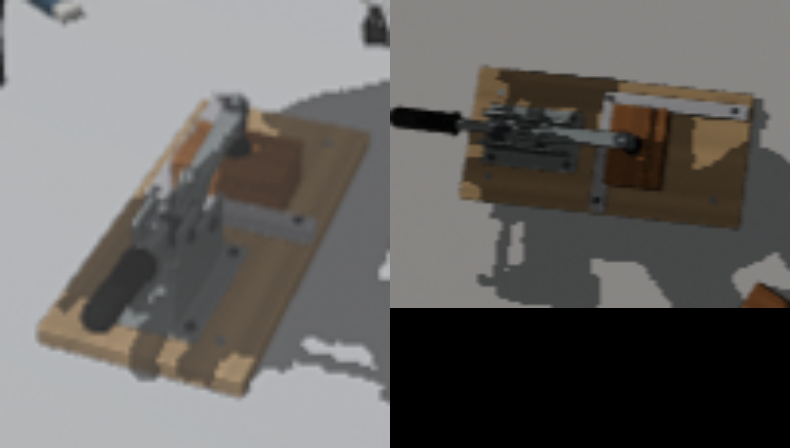

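The picture shows the handle staying down at (120,290), θ ≈ 1.47, and the foot pressing on the stand at (628,143). The stand is in the corner with its groove on the far side. Handing in.

```bash
python3 -c "
from rig import hand_in; print(hand_in())"
```

```text
the job is handed in; nothing more can be done
None
```

The stand is in the fence corner with its groove away from the clamp, and the clamp has snapped over and stayed locked with its foot on the stand. I handed the job in at about 24 s of the 72 s, but no verdict came back. The foot's force can't be read directly, so the lock is judged from the feel of the handle and the final pictures.

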